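Release the charged battery pack and stop it with the other finger

TASK

One of the three battery packs in the label printer's charger is full: its lamp is green. Press the white release button of that bay with one finger and, as the spring throws the pack out, stop it with the other finger so that it comes to rest two to four centimetres out on the charger's slope instead of sliding off it. Grasp and lift nothing, press no other button, leave the other packs and the things on the counter where they are, and finish with your finger still holding the pack back.

Things in the scene. Friction and masses are not known exactly. Their poses are not given: they have to be found in the camera images.
- bed: sloping bed of the charger, a charcoal wedge 166 mm deep, 300 wide, 90 high at its back. The bed is flat and slopes down at 18 degrees to its front (robot side). Origin on its surface at mid-width, level with the seated packs' middles; x up the slope, y across (left as seen from the robot), z square to it. Three bays 100 mm apart, lanes centred at y = -120, -20 and +80 mm, 47 mm wide, between guides 9 mm high
- front_edge (a point): middle of the bed's front edge, 103 mm down the slope from the bed's origin and 10 mm above the counter. From the seated packs' front faces (x = -36 mm of the bed) down to this edge the bed is a bare, slippery apron 67 mm long (the side guides end 4 mm in front of the packs)
- middle_seat (a point): the floor under the seated pack of the middle bay. In every bay a hidden catch holds the pack against a spring plunger (2.4 N, 12 mm stroke). Catch sunk, the pack shoots forward and keeps sliding down by its weight, off the front edge in well under a second unless something stands in its way; at rest it leans on a finger with only a few tenths of a newton
- full_pack_center (a point): the charged pack, the one with the green lamp bar on its top: a grey box 72 mm long (down the slope), 44 wide, 24 thick, about 0.2 kg, lying in one of the three bays, underside on the bed. Seated, its middle is at x = 0 of the bed, its front face at x = -36 mm. The point is its centre, half-way up; axes as the bed's
- low_pack_a_center (a point): centre of a pack of the same kind that is still charging (amber lamp), in another bay; to be left seated
- low_pack_b_center (a point): centre of the other pack that is still charging (amber lamp); to be left seated
- release0_top (a point): centre of the top of the white round release button (20 mm across) of the right-hand bay (lane at y = -120 mm of the bed), on the same lighter grey field as that lane's mouth. It stands on the apron, 46 mm to the left (+y of the bed) of that lane's middle line and at x = -76 mm, so 40 mm in front of the seated pack's front face. Its top is 9 mm proud of the bed (3 mm when fully pressed) and square to it
- release0 (a joint): travel of the release button of the right-hand bay (lane at y = -120 mm of the bed), in m: 0 up, 0.006 fully pressed (square into the bed); it springs back. About 2 N starts it, 4 to 5 N bottoms it; the catch lets go of the pack after about 4 mm
- release1_top (a point): centre of the top of the white round release button (20 mm across) of the middle bay (lane at y = -20 mm), on the same lighter grey field as that lane's mouth. It stands on the apron, 46 mm to the left (+y of the bed) of that lane's middle line and at x = -76 mm, so 40 mm in front of the seated pack's front face. Its top is 9 mm proud of the bed (3 mm when fully pressed) and square to it
- release1 (a joint): travel of the release button of the middle bay (lane at y = -20 mm), in m: 0 up, 0.006 fully pressed (square into the bed); it springs back. About 2 N starts it, 4 to 5 N bottoms it; the catch lets go of the pack after about 4 mm
- release2_top (a point): centre of the top of the white round release button (20 mm across) of the left-hand bay (lane at y = +80 mm), on the same lighter grey field as that lane's mouth. It stands on the apron, 46 mm to the left (+y of the bed) of that lane's middle line and at x = -76 mm, so 40 mm in front of the seated pack's front face. Its top is 9 mm proud of the bed (3 mm when fully pressed) and square to it
- release2 (a joint): travel of the release button of the left-hand bay (lane at y = +80 mm), in m: 0 up, 0.006 fully pressed (square into the bed); it springs back. About 2 N starts it, 4 to 5 N bottoms it; the catch lets go of the pack after about 4 mm
- mug: white mug with a handle, 82 mm across, 90 mm tall, standing beyond the charger's left side; origin under its centre; bystander
- label_printer: dark portable label printer, 150 x 84 x 58 mm, lying beyond the charger's right side; origin under its centre; bystander
- label_roll: roll of white labels standing on end, 60 mm across, 50 mm tall, in front of the charger; origin under its centre; bystander
There are look-alikes about, which are no part of the job. What is shaped like the part that bears full_pack_center but purple or yellow is not meant.

How it is judged (in metres and radians):
On the way, in this order (a step that is already met when the one before it is completed fails the run):
1. the release button of the charged pack's bay is pushed in (((value of joint release0 above 0.0025 m and y of full_pack_center in the frame of bed between -0.15 and -0.09 m) or (value of joint release1 above 0.0025 m and y of full_pack_center in the frame of bed between -0.05 and 0.01 m) or (value of joint release2 above 0.0025 m and y of full_pack_center in the frame of bed between 0.05 and 0.11 m))).
2. the pack has sprung out and a finger has stopped it (x of full_pack_center in the frame of bed below -0.012 m and contact force between the fingers and full_pack above 0.05 N and linear speed of full_pack below 0.01 m/s), for 0.2 s.
At the end, for the whole second after the job is handed in: The charged pack rests flat on the slope (its centre within 5 mm of half its thickness above the bed), 12 to 48 mm out from its seat, still, with a finger pressing against it by more than 0.05 N; the other packs are within 6 mm and the bystanders within 20 mm of where they were (all of step 2 and x of full_pack_center in the frame of bed above -0.048 m and z of full_pack_center in the frame of bed between 0.007 and 0.017 m and distance of each of low_pack_a_center, low_pack_b_center from where it was at the start of the episode below 0.006 m and distance of each of mug, label_printer, label_roll from where it was at the start of the episode below 0.02 m); the arm keeps its last pose, push and grip.
It fails at once if the release button of another bay is pressed ((value of joint release0 above 0.003 m and not (y of full_pack_center in the frame of bed between -0.15 and -0.09 m)) or (value of joint release1 above 0.003 m and not (y of full_pack_center in the frame of bed between -0.05 and 0.01 m)) or (value of joint release2 above 0.003 m and not (y of full_pack_center in the frame of bed between 0.05 and 0.11 m))).
It fails at once if the charged pack slides more than 50 mm out (x of full_pack_center in the frame of bed below -0.05 m).
It fails at once if the charged pack is lifted off the bed by more than 10 mm (z of full_pack_center in the frame of bed above 0.022 m).
It fails at once if a pack that is still charging is moved by more than 6 mm (distance of any of low_pack_a_center, low_pack_b_center from where it was at the start of the episode above 0.006 m).
It fails at once if the mug, the label printer or the label roll is moved by more than 20 mm (distance of any of mug, label_printer, label_roll from where it was at the start of the episode above 0.02 m).
It also fails if it takes over 32 s, if anything falls off the work surface, if the arm or the gripper's body presses on something with over 40 N, if the wrist force passes 120 N, or if a joint passes its speed limit or range.

ROBOT

A 6-joint arm with a two-finger parallel gripper is mounted at the origin on the work surface. World frame = base frame: x ahead of the robot, y to its left, z up, the work surface at z = 0. Lengths are in m, angles in degrees, forces in N, time in s.
With the tool pointing down it reaches from about 0.4 to 0.825 m from the base axis. Payload 7 kg.
Tool frame: the origin (TCP) lies midway between the tips of the shut fingers; the grasp point (between the pads) lies r.grasp_offset behind it (r.grasp_offset is the distance from the TCP to the grasp point, in m); z points along the fingers, y is the direction in which the jaws open and shut (so a half turn about z gives the same grasp; the last joint's range is limited). The gripper opens to 88 mm and grips with 3 to 60 N. Pads are 19 mm wide; open, the fingers measure 130 mm over their backs; the gripper's body (78 mm by 193 mm) begins 47 mm behind the grasp point.
Start: joints at [-56.545, 20.546, 0.682, 0, -70.136, -16.507], TCP at [0.197, -0.646, 0.192] pointing down, gripper open.
Joint ranges: [-176.03, 176.03], [-82.01, 121.73], [-58.28, 71.71], [-173.87, 95.51], [-174.79, -0.11], [-173.66, 173.66]. Speed limits (degrees/s): [136.94, 136.94, 172.46, 180, 180, 180].

INTERFACE

Orientations are given as [roll, pitch, yaw] about the fixed x, y, z axes, in that order (R = Rz(yaw) Ry(pitch) Rx(roll)).
In Python, from plant import status, imaging, r gives the robot as it stands.
- The arm moves only by the tool apply_moves, never from a script. Its argument "moves" is a list of rows, each a list of 6 numbers: the shift along the tool's x, y, z in units of 200 mm (1.0 is 200 mm), then the turn, a rotation vector about the tool's x, y, z in units of 90 degrees (1.0 is 90 degrees). In form: [[tx, ty, tz, rx, ry, rz], ...]. A call has 1 to 12 rows; each row is the pose to reach, as a shift and turn from the pose measured when the call began, along the tool's axes at that moment; what a row does not reach only later rows make up. A row lasts 1/8 s, in which the tool goes at most 62.5 mm and 10.7 degrees, less where a joint would pass 70% of its speed; a pose out of reach is approached as far as the arm can. A call with a number of a shift or a turn outside -1 to 1 is refused whole. A call with a gripper value outside its range is refused whole. "hand" is the closure, from -1 (fully open) to 1 (shut), set as the call begins (left out, the last holds). The fingers move at their own pace and stop on an object; "grip_force" is the grip in N (left out, the last holds). Time passes only in rows, so rows that repeat a pose let the fingers close. It gives the time, the measured TCP pose, the force and the opening at its end, in the units of the state.
- status.get_state(): the state, without advancing time (a new reading comes with each control period).
- imaging.capture(name): name is "scene" or "top" or "wrist"; returns (picture, depth): 384x512x3 uint8, blue, green, red; 384x512 float32, m along the optical axis (not along the pixel's ray), 0 where there is no reading.
- imaging.camera_info(name): a dict with "fx", "fy", "cx", "cy" (pixels), "T" (4x4, takes a point from camera to world coordinates). Camera axes: x right, y up, looking along -z (the intrinsics and any distortion apply to the point x, -y, -z); pixel columns grow to the right and rows downward; lengths in m; the calibration is good to about 2 mm. A picture is of the moment at which its call begins: read the wrist's pose just before it. camera_info takes no time and is no camera call; for the wrist camera it gives the pose at the moment of the call.
- r.close_job(): hands the job in, once; it reports no verdict.
The state is a dict: "time_s": time; "joints": joint angles; "qd": joint speeds; "joint_torque": joint torques, N m; "tcp_pos": TCP position; "eef_rot": TCP orientation; "contact_force": force on the tool from outside, world axes, zero at the start; "moment": the same for the moment, N m; "gripper_width": finger opening in m.
Only numpy, scipy, OpenCV 4.12 (cv2) and the standard library are available. Lean on these libraries where they do the work, as an engineer would, in place of code of your own. Each camera call takes 0.05 s, during which the arm holds its last target.

## Working session

There is one attempt and no reset: what is moved stays moved. The work goes in short steps, Python scripts to look and compute and a tool call to move; the robot and the scene stay as the last step left them, time stands still between calls to the robot, and variables do not carry over. Pictures are saved under pics/ and viewed, and the job is handed in when it is done.

Besides the shell and the picture viewer there is one more tool, called after "Emit:" by a JSON object that holds its "op" and its "data", one argument or row to a line. apply_moves: Moves the arm, as the interface text tells. Its arguments: {"type":"object","properties":{"moves":{"type":"array","items":{"type":"array","items":{"type":"number"}}},"hand":{"type":"number"},"grip_force":{"type":"number"}},"required":["moves"]}

```bash
ls; mkdir -p pics
python3 - <<'E'
from plant import status, imaging, r
import cv2, numpy as np
s=status.get_state(); print(s)
for n in("scene","top"):
    p,d=imaging.capture(n); cv2.imwrite(f"pics/{n}0.png",p); np.save(f"pics/{n}0.npy",d)
    i=imaging.camera_info(n); print(n,i)
print(r.grasp_offset)
E
```

```text
pics
{'time_s': 0.0, 'joints': array([-5.65463046e+01,  2.05894434e+01,  6.31529997e-01, -2.06695227e-02,
       -7.01346931e+01, -1.65059103e+01]), 'qd': array([-0.03119358, -0.10029649,  0.03618413, -0.02876518,  0.10828576,
        0.08872321]), 'joint_torque': array([ 5.71624514e-04, -5.82714808e+01,  2.93048948e+01,  6.99693918e+00,
        6.80900455e-03, -1.78523433e-04]), 'tcp_pos': array([ 0.19655595, -0.64516011,  0.19102644]), 'eef_rot': array([ 1.79905689e+02, -7.68360710e-03, -1.63059248e+02]), 'contact_force': array([-0.10594973,  0.5887596 , -0.36827493]), 'moment': array([-0.01809297,  0.00475673, -0.01679931]), 'gripper_width': 0.08782791941073334}
scene {'fx': 353.162398314623, 'fy': 353.162398314623, 'cx': 257.41254526239806, 'cy': 188.75956384969138, 'T': array([[ 0.49603617, -0.56692755,  0.6576787 ,  1.19588597],
       [ 0.86807699,  0.30654873, -0.39047435, -0.35711651],
       [ 0.01976009,  0.76460515,  0.64419602,  0.70248614],
       [ 0.        ,  0.        ,  0.        ,  1.        ]])}
top {'fx': 435.36571210045145, 'fy': 435.36571210045145, 'cx': 255.4150183774871, 'cy': 189.0514305051196, 'T': array([[ 0.0095898 ,  0.98951668, -0.14409986,  0.37467745],
       [-0.99991322,  0.01079103,  0.0075568 ,  0.03781386],
       [ 0.00903257,  0.14401489,  0.9895343 ,  1.22030535],
       [ 0.        ,  0.        ,  0.        ,  1.        ]])}
0.0188
```

View pics/top0.png

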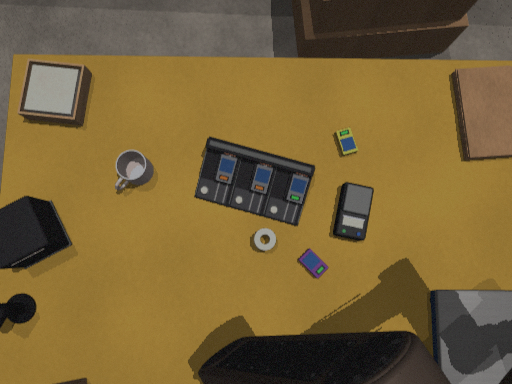

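View pics/scene0.png

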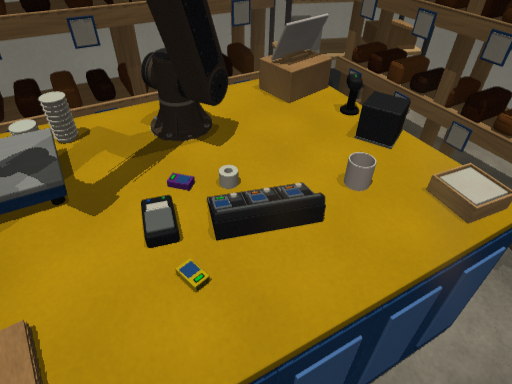

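Run:
```python
import cv2
p=cv2.imread("pics/top0.png"); cv2.imwrite("pics/top_crop.png",cv2.resize(p[130:260,185:325],None,fx=5,fy=4.6,interpolation=cv2.INTER_CUBIC))
```

```text
(no output)
```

View pics/top_crop.png

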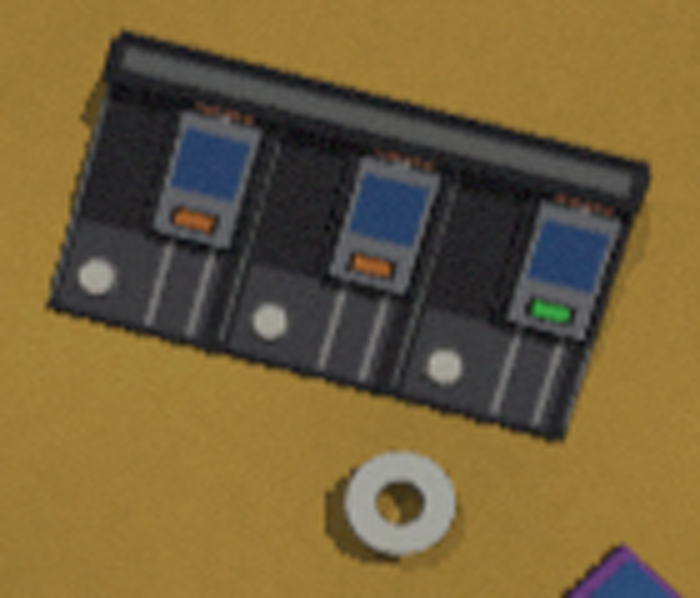

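The green lamp is on the pack at (298,189), in the right-hand bay. The packs at (225,170) and (261,180) are amber, and the look-alikes are purple (313,263) and yellow (346,141), lying on the counter. The button to press is on the right bay's grey field at (274,209). The other buttons, at (204,190) and (238,199), must be left alone. Next I measure the bed pose.

```bash
cat > h.py <<'E'
import numpy as np, cv2
from scipy.spatial.transform import Rotation as Ro
from scipy.optimize import least_squares
def ray(i,u,v):
    d=np.array([(u-i['cx'])/i['fx'],-(v-i['cy'])/i['fy'],-1.]); T=i['T']; return T[:3,3],T[:3,:3]@d
def onz(i,u,v,z):
    o,d=ray(i,u,v); return o+d*(z-o[2])/d[2]
def proj(i,P):
    T=i['T']; c=(np.atleast_2d(P)-T[:3,3])@T[:3,:3]; return np.c_[i['cx']+i['fx']*c[:,0]/-c[:,2], i['cy']+i['fy']*c[:,1]/c[:,2]]
S=np.radians(18)
def bed(x,y,yaw):
    R=Ro.from_euler('ZY',[yaw,-S]).as_matrix()   # x up slope
    return R,np.array([x,y,0.010+0.103*np.sin(S)])
E
python3 - <<'E'
from h import *
from plant import imaging
i=imaging.camera_info("top"); j=imaging.camera_info("scene")
p=cv2.imread("pics/top0.png").astype(int)
def blobs(m,lo,hi):
    n,l,s,c=cv2.connectedComponentsWithStats(m.astype(np.uint8)); return [(c[k].round(2),s[k,4]) for k in range(1,n) if lo<=s[k,4]<=hi]
sat=p.max(2)-p.min(2)
m=(p.min(2)>110)&(sat<40); m[:, :190]=0;m[:,320:]=0;m[:130]=0;m[260:]=0
b=blobs(m,20,400);print("white",b)
g=(p[...,1]>p[...,2]+50)&(p[...,1]>p[...,0]+40); print("green",blobs(g,5,400))
zt=0.010+0.103*np.sin(S)-0.076*np.sin(S)+0.009*np.cos(S)
bt=[c for c,a in b if a<100]
P=np.array([onz(i,*c,zt) for c in bt]); print(P)
ps=cv2.imread("pics/scene0.png"); cv2.imwrite("pics/sc.png",cv2.resize(ps[170:245,195:335],None,fx=5,fy=5,interpolation=cv2.INTER_CUBIC))
P=P[np.argsort(-P[:,1])]
v=P[0]-P[2]; yaw=np.arctan2(-v[0],v[1]); print("yaw",np.degrees(yaw),np.linalg.norm(v))
R,o=bed(0,0,yaw)
L=np.array([[-.076,y,.009] for y in(.126,.026,-.074)])
off=(P-(L@R.T+o)).mean(0); print(off,(P-(L@R.T+o)))
R,o=bed(*off[:2],yaw); np.savez("bed.npz",R=R,o=o,yaw=yaw); print(o)
print("scene proj buttons",proj(j,L@R.T+o)+0, "edge", proj(j,np.array([[-.103,-.150,0],[-.103,.150,0]])@R.T+o))
D=np.load("pics/top0.npy")
for c in bt:
  u,v=np.round(c).astype(int); d=D[v,u]; oo,dd=ray(i,*c); print("depth pt",oo+dd*d)
for nm,lp in(("bed",[-.08,-.0,0]),("bed2",[0,.03,0]),("packtop",[0,-.12,.024])):
  w=np.array(lp)@R.T+o; u,v=proj(i,w)[0]; d=D[int(round(v)),int(round(u))]; oo,dd=ray(i,u,v); print(nm,w,oo+dd*d, (u,v))
E
```

```text
white [(array([203.85, 189.68]), np.int32(40)), (array([238.57, 199.23]), np.int32(35)), (array([273.46, 209.08]), np.int32(37)), (array([264.7 , 238.61]), np.int32(306))]
green [(array([343.95, 132.25]), np.int32(20)), (array([294.92, 197.33]), np.int32(24)), (array([319.73, 269.36]), np.int32(22))]
[[ 0.54515245  0.17133893  0.02690297]
 [ 0.51957322  0.07491558  0.02690297]
 [ 0.49329512 -0.02150661  0.02690297]]
yaw -15.051139020509915 0.19969622712511795
[5.85074977e-01 3.03158746e-02 9.71445147e-17] [[5.84919058e-01 3.01693905e-02 9.71445147e-17]
 [5.85307930e-01 3.03154909e-02 9.71445147e-17]
 [5.84997942e-01 3.04627423e-02 9.71445147e-17]]
[0.58507498 0.03031587 0.04182875]
scene proj buttons [[297.96573539 184.03142997]
 [266.19962901 188.94911923]
 [233.15888077 194.06413492]] edge [[206.40381615 197.3550214 ]
 [302.23196889 182.56771657]]
depth pt [0.54533224 0.17147975 0.02564437]
depth pt [0.5195097  0.07489932 0.02742614]
depth pt [ 0.49337319 -0.02154565  0.02611747]
bed [0.51160058 0.05007358 0.01710739] [0.51215443 0.05012318 0.01224047] (np.float64(247.56793914950572), np.float64(202.59843726731538))
bed2 [0.59286541 0.05928671 0.04182875] [0.59262874 0.05926342 0.04310704] (np.float64(244.49897621146766), np.float64(172.17589107517063))
packtop [ 0.54675126 -0.08364156  0.06465411] [ 0.54581694 -0.08298208  0.07092902] (np.float64(297.3615183350079), np.float64(188.1100454769115))
```

View pics/sc.png

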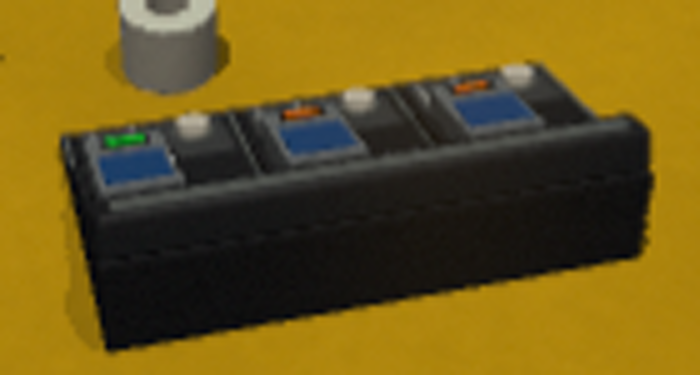

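```bash
cat >> h.py <<'E'
B=np.load("bed.npz") if __import__('os').path.exists("bed.npz") else None
def goal(x,y,z):
    R,o=B['R'],B['o']; return R@np.array([x,y,z])+o, R@np.diag([-1.,1,-1])
def rel(p,R,s):
    R0=Ro.from_euler('xyz',s['eef_rot'],degrees=True).as_matrix()
    return np.r_[R0.T@(p-s['tcp_pos'])/.2, Ro.from_matrix(R0.T@R).as_rotvec()/(np.pi/2)]
def bedpose(s):
    R0=Ro.from_euler('xyz',s['eef_rot'],degrees=True).as_matrix()
    return B['R'].T@(s['tcp_pos']-B['o']), np.degrees(Ro.from_matrix((B['R']@np.diag([-1.,1,-1])).T@R0).as_rotvec())
E
python3 - <<'E'
from h import *
from plant import status
s=status.get_state(); p,R=goal(-.076,-.097,.10); print(p, rel(p,R,s).round(3), Ro.from_matrix(R).as_euler('xyz',degrees=True))
E
```

```text
[ 0.46024363 -0.03656207  0.11344911] [-2.148  2.526  0.392  0.057 -0.195  0.352] [-180.           18.          164.94886098]
```

Emit:
{"op": "apply_moves", "data": {
  "moves": [
    [-0.18, 0.21, 0, 0, 0, 0.03],
    [-0.36, 0.42, 0, 0, 0, 0.06],
    [-0.54, 0.63, 0, 0, 0, 0.09],
    [-0.72, 0.84, 0, 0, 0, 0.12],
    [-0.84, 0.98, 0, 0, 0, 0.14]
  ],
  "hand": 0.43
}}

```text
time_s: 0.72
tcp_pos: [0.3005, -0.4067, 0.1913]
eef_rot: [179.9, -0.0, -175.7]
contact_force: [0.4, 0.4, 0.2]
gripper_width: 0.043
```

Run:
```python
from h import *
from plant import status
s=status.get_state(); p,R=goal(-.076,-.097,.10); print(s['time_s'],s['joints'],s['tcp_pos'],s['gripper_width'], rel(p,R,s).round(3))
```

```text
0.725 [-31.30519755   4.55778292 -20.22156744  -0.07589709 -65.29219198
 -54.34118757] [ 0.30054951 -0.40667488  0.19132021] 0.043030782193986664 [-0.936  1.784  0.392  0.035 -0.198  0.213]
```

Emit:
{"op": "apply_moves", "data": {
  "moves": [
    [-0.13, 0.25, 0, 0, -0.02, 0.03],
    [-0.26, 0.49, 0, 0, -0.05, 0.06],
    [-0.39, 0.74, 0, 0, -0.07, 0.09],
    [-0.52, 0.98, 0, 0, -0.1, 0.12],
    [-0.52, 0.98, 0, 0, -0.1, 0.12]
  ]
}}

```text
time_s: 1.35
tcp_pos: [0.39, -0.2003, 0.1919]
eef_rot: [179.0, 9.0, 173.7]
contact_force: [0.1, -1.2, 0.0]
gripper_width: 0.025
```

Run:
```python
from h import *
from plant import status
s=status.get_state(); p,R=goal(-.076,-.097,.10); print(s['time_s'],s['joints'],s['tcp_pos'],s['gripper_width'], rel(p,R,s).round(3))
```

```text
1.35 [ -1.48509142  -8.69164568 -33.33208672  -0.27908472 -56.29794647
 -94.58944024] [ 0.39001528 -0.20030082  0.19186941] 0.024963684589587424 [-0.195  0.845  0.443  0.034 -0.1    0.094]
```

Emit:
{"op": "apply_moves", "data": {
  "moves": [
    [-0.05, 0.22, 0.1, 0.01, -0.03, 0.02],
    [-0.1, 0.42, 0.2, 0.02, -0.05, 0.05],
    [-0.15, 0.63, 0.3, 0.03, -0.08, 0.07],
    [-0.195, 0.845, 0.443, 0.034, -0.1, 0.094],
    [-0.195, 0.845, 0.443, 0.034, -0.1, 0.094],
    [-0.195, 0.845, 0.443, 0.034, -0.1, 0.094]
  ]
}}

```text
time_s: 2.1
tcp_pos: [0.46, -0.0371, 0.113]
eef_rot: [-179.9, 17.9, 165.0]
contact_force: [-0.8, -1.0, 0.2]
gripper_width: 0.025
```

Run:
```python
from h import *
from plant import status, imaging
s=status.get_state(); p,R=goal(-.076,-.097,.06); print(s['time_s'],s['joints'],s['contact_force'],s['gripper_width'], rel(p,R,s).round(3),bedpose(s))
i=imaging.camera_info("wrist"); print(i); L=np.array([[-.076,y,.009] for y in(.126,.026,-.074)]); print(proj(i,L@B['R'].T+B['o']))
for n in("wrist","scene","top"):
    q,d=imaging.capture(n); cv2.imwrite(f"pics/{n}1.png",q)
```

```text
2.1 [  30.50050718   -7.80738346  -55.48805291   24.55903178  -32.05188412
 -155.25264459] [-0.82878818 -0.99536297  0.23374404] 0.024951297901970933 [-0.001  0.003  0.198 -0.001 -0.001  0.001] (array([-0.07619049, -0.09758334,  0.09960159]), array([ 0.10714929,  0.11327461, -0.06892033]))
{'fx': 300.0757955143014, 'fy': 300.0757955143014, 'cx': 254.50538166996503, 'cy': 192.34396011186993, 'T': array([[ 0.25838574, -0.80305209, -0.53697685,  0.33474598],
       [ 0.96604058,  0.21389943,  0.14495732, -0.00229469],
       [-0.00154924, -0.55619634,  0.83104948,  0.27320835],
       [ 0.        ,  0.        ,  0.        ,  1.        ]])}
[[482.88561755 187.14073931]
 [380.29650482 186.93907578]
 [277.7453712  186.7374869 ]]
```

View pics/wrist1.png

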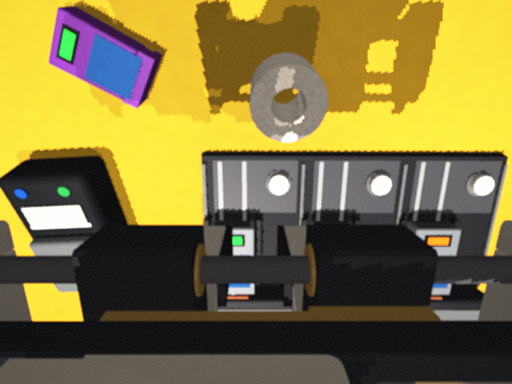

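View pics/scene1.png

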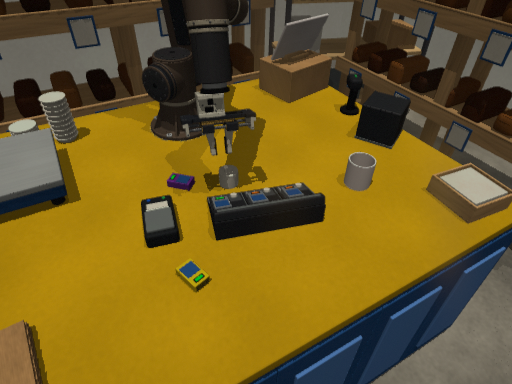

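The wrist view shows the buttons at (278,184), (380,185) and (483,184), against predictions of (278,187), (380,187) and (483,187), so the bed pose holds. I'll go down to about 30 mm above the bed.

Emit:
{"op": "apply_moves", "data": {
  "moves": [
    [0, 0.003, 0.15, 0, 0, 0],
    [0, 0.003, 0.3, 0, 0, 0],
    [0, 0.003, 0.35, 0, 0, 0],
    [0, 0.003, 0.35, 0, 0, 0]
  ]
}}

```text
time_s: 2.75
tcp_pos: [0.488, -0.0445, 0.0573]
eef_rot: [179.9, 16.8, 164.8]
contact_force: [-0.5, -0.0, -1.6]
gripper_width: 0.0252
```

Run:
```python
from h import *
from plant import status, imaging
s=status.get_state(); p,R=goal(-.076,-.097,.0115); print(s['time_s'],s['joints'],s['contact_force'],s['gripper_width'], rel(p,R,s).round(3),bedpose(s))
for n in("wrist","scene","top"):
    i=imaging.camera_info(n); L=np.array([[-.076,y,.009] for y in(.026,-.074)]); print(n,proj(i,L@B['R'].T+B['o']))
    q,d=imaging.capture(n); cv2.imwrite(f"pics/{n}2.png",q)
    if n!='wrist':
        u,v=proj(i,s['tcp_pos'])[0].astype(int); cv2.imwrite(f"pics/{n}2c.png",cv2.resize(q[v-50:v+50,u-65:u+65],None,fx=6,fy=6,interpolation=cv2.INTER_CUBIC))
    else: cv2.imwrite(f"pics/{n}2c.png",cv2.resize(q[130:330,150:410],None,fx=3,fy=3,interpolation=cv2.INTER_CUBIC))
```

```text
2.75 [  23.80621814    1.21889076  -58.18850444   31.6217891   -20.10430234
 -157.85325449] [-0.47172721 -0.01543788 -1.57879844] 0.025164535201204145 [ 0.048  0.002  0.132  0.001 -0.013 -0.002] (array([-0.06586543, -0.09743791,  0.03771432]), array([-0.07984766,  1.20024678,  0.18386548]))
wrist [[413.50528204 194.24867971]
 [283.51792114 194.66042239]]
scene [[266.19962901 188.94911923]
 [233.15888077 194.06413492]]
top [[238.56858079 199.31381055]
 [273.51343241 209.05268075]]
```

View pics/wrist2c.png

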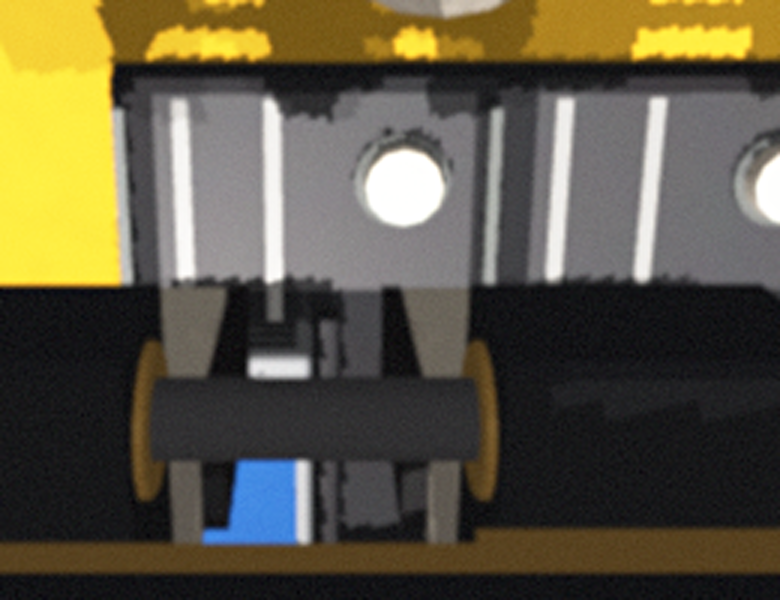

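View pics/scene2c.png

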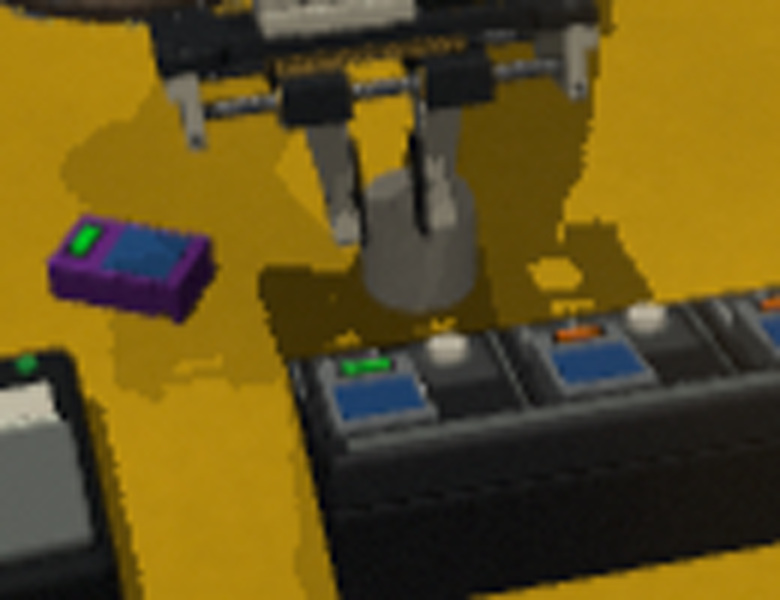

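View pics/top2c.png

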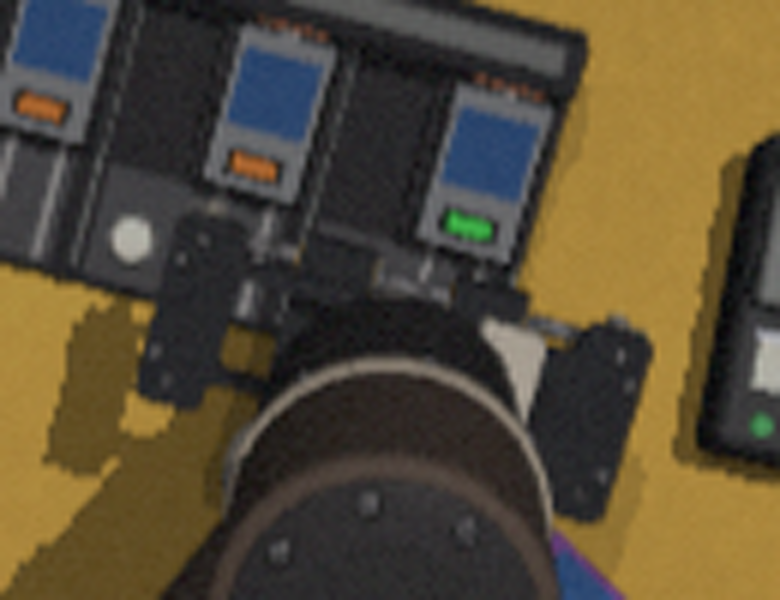

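```bash
cat >> h.py <<'E'
def goalt(x,y,z,a):
    # tool leaned a deg from bed normal toward vertical
    p,R=goal(x,y,z); return p, R@Ro.from_euler('y',a,degrees=True).as_matrix()
E
python3 - <<'E'
from h import *
from plant import status, imaging
s=status.get_state(); i=imaging.camera_info("wrist")
R0=Ro.from_euler('xyz',s['eef_rot'],degrees=True).as_matrix()
for dy in(-.0335,-.023,-.0125,0,.0125,.023,.0335):
  for dx in (.0095,-.0095): print(dy,dx,((proj(i,s['tcp_pos']+R0@[dx,dy,0])[0]-[150,130])*3).round(), end=' ')
t=imaging.camera_info("top"); w=onz(t,264.7,238.6,.05); print("roll",w,B['R'].T@(w-B['o']))
for a in (8,-8):
  p,R=goalt(-.076,-.097,.03,a); print(a,Ro.from_matrix(R).as_euler('xyz',degrees=True),rel(p,R,s).round(3))
E
```

```text
-0.0335 0.0095 [160. 231.] -0.0335 -0.0095 [164. 309.] -0.023 0.0095 [207. 231.] -0.023 -0.0095 [209. 309.] -0.0125 0.0095 [253. 231.] -0.0125 -0.0095 [255. 309.] 0 0.0095 [309. 231.] 0 -0.0095 [309. 309.] 0.0125 0.0095 [364. 231.] 0.0125 -0.0095 [363. 309.] 0.023 0.0095 [411. 231.] 0.023 -0.0095 [408. 309.] 0.0335 0.0095 [458. 231.] 0.0335 -0.0095 [454. 309.] roll [0.4115512  0.00277688 0.05      ] [-0.15004304 -0.07165509  0.0573437 ]
8 [-180.           10.          164.94886098] [ 0.051 -0.003  0.044  0.002  0.077 -0.001]
-8 [-180.           26.          164.94886098] [ 0.051 -0.003  0.044  0.002 -0.101 -0.001]
```

Run:
```python
from h import *
q=cv2.imread("pics/wrist2.png")[185:325,190:320]
q=np.clip(q.astype(float)*1.6,0,255).astype(np.uint8)
cv2.imwrite("pics/w2z.png",cv2.resize(q,None,fx=5,fy=4.2,interpolation=cv2.INTER_NEAREST))
```

```text
(no output)
```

View pics/w2z.png

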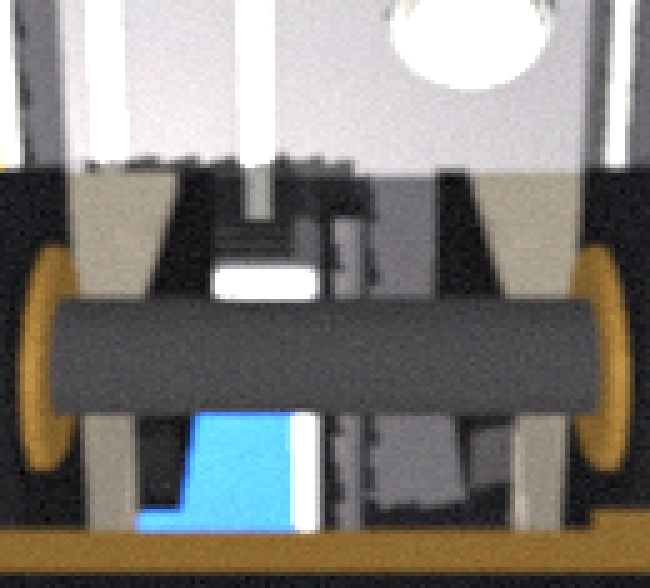

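Run:
```python
from h import *
from plant import status, imaging
s=status.get_state(); i=imaging.camera_info("wrist")
R0=Ro.from_euler('xyz',s['eef_rot'],degrees=True).as_matrix()
q,D=imaging.capture("wrist")
for u in (206,210,214,218,222,228,232,236,270,284,288,292,296,300,304):
  for v in (220,224,228,232,238,244):
    d=D[v,u]; o,dd=ray(i,u,v); P=R0.T@(o+dd*d-s['tcp_pos']); print((u,v),(P*1000).round(0).astype(int) if d>0 else None,end='; ')
  print()
```

```text
(206, 220) [-15 -39  38]; (206, 224) [-18 -39  38]; (206, 228) [ 12 -25 -43]; (206, 232) [ 12 -24 -47]; (206, 238) [ 12 -23 -55]; (206, 244) [ 12 -22 -62]; 
(210, 220) [-14 -35  37]; (210, 224) [-18 -35  36]; (210, 228) [ 12 -23 -42]; (210, 232) [ 12 -22 -47]; (210, 238) [ 12 -21 -56]; (210, 244) [ 12 -20 -62]; 
(214, 220) [-14 -32  37]; (214, 224) [-18 -32  37]; (214, 228) [ 12 -21 -42]; (214, 232) [ 12 -20 -47]; (214, 238) [ 12 -19 -55]; (214, 244) [ 12 -18 -62]; 
(218, 220) [-15 -29  38]; (218, 224) [-18 -29  38]; (218, 228) [ 12 -19 -42]; (218, 232) [ 11 -18 -46]; (218, 238) [ 12 -17 -55]; (218, 244) [  9 -17 -55]; 
(222, 220) [-15 -26  39]; (222, 224) [-18 -26  38]; (222, 228) [ 12 -16 -43]; (222, 232) [ 12 -16 -48]; (222, 238) [ 11 -15 -53]; (222, 244) [ 10 -15 -59]; 
(228, 220) [-15 -21  39]; (228, 224) [-19 -21  39]; (228, 228) [ 10 -14 -39]; (228, 232) [ 10 -13 -44]; (228, 238) [ 10 -13 -52]; (228, 244) [ 10 -12 -59]; 
(232, 220) [-15 -17  37]; (232, 224) [-18 -17  37]; (232, 228) [  9 -12 -35]; (232, 232) [  7 -12 -37]; (232, 238) [  4 -12 -38]; (232, 244) [  1 -12 -39]; 
(
[... 553 characters left out ...]
 232) [ 12  19 -47]; (288, 238) [ 11  18 -53]; (288, 244) [  8  18 -53]; 
(292, 220) [-15  32  38]; (292, 224) [-19  32  39]; (292, 228) [ 12  21 -43]; (292, 232) [ 12  21 -48]; (292, 238) [ 12  20 -56]; (292, 244) [  9  20 -56]; 
(296, 220) [-15  35  38]; (296, 224) [-18  35  37]; (296, 228) [ 12  23 -43]; (296, 232) [ 12  23 -48]; (296, 238) [ 12  22 -55]; (296, 244) [ 12  21 -62]; 
(300, 220) [-15  38  38]; (300, 224) [-18  38  37]; (300, 228) [ 12  25 -42]; (300, 232) [ 11  25 -46]; (300, 238) [ 12  24 -55]; (300, 244) [ 12  23 -62]; 
(304, 220) [-14  41  37]; (304, 224) [-18  42  38]; (304, 228) [ 12  28 -42]; (304, 232) [ 12  27 -48]; (304, 238) [ 12  26 -56]; (304, 244) [ 11  25 -61];
```

Run:
```python
from h import *
from plant import status, imaging
s=status.get_state(); i=imaging.camera_info("scene")
R0=Ro.from_euler('xyz',s['eef_rot'],degrees=True).as_matrix()
q,D=imaging.capture("scene")
u0,v0=proj(i,s['tcp_pos'])[0]; print(u0,v0,s['time_s'])
for u in range(int(u0)-14,int(u0)+16,2):
  for v in range(int(v0)-20,int(v0)+3,3):
    d=D[v,u]; o,dd=ray(i,u,v); P=R0.T@(o+dd*d-s['tcp_pos']); print((P*1000).round(0).astype(int) if d>0 else None,end=';')
  print(u)
```

```text
225.26869212016973 187.07667880002901 2.95
[191 -16   2];[172 -19   6];[159 -21  12];[143 -24  16];[134 -26  22];[116 -28  25];[101 -31  29];[ 86 -33  33];211
[-12 -29 -69];[170 -13   6];[156 -15  12];[142 -18  16];[126 -20  20];[109 -23  24];[ 94 -25  27];[ 84 -27  33];213
[-11 -24 -68];[-12 -25 -60];[ -7 -25 -49];[-12 -26 -42];[127 -14  21];None;[102 -18  31];[ 82 -21  33];215
[ -9 -18 -67];[ -9 -19 -58];[ -8 -20 -49];[-10 -21 -41];[126  -8  22];[113 -10  27];[ 96 -13  30];[ 83 -15  35];217
[-11 -13 -66];[ -9 -13 -57];[-11 -15 -49];[ -8 -15 -39];[94 -5 10];[110  -4  27];[95 -7 31];[81 -9 35];219
[101   6 -25];[ 88   4 -20];[ 77   1 -15];[72  0 -7];[79  0  5];[81 -1 16];[87 -2 28];[75 -4 33];221
[101  12 -24];[ 88  10 -19];[ 75   7 -15];[66  5 -9];[69  4  2];[74  4 14];[78  4 25];[77  2 35];223
[102  18 -23];[100  17 -14];[ 71  13 -15];[63 11 -9];[62 10  0];[68  9 13];[69  9 23];[78  9 36];225
[ 98  24 -24];[ 96  23 -14];[ 69  18 -15];[62 16 -8];[63 16  2];[67 15 13];[72 15 25];[75 14 36];227
[-12  14 -63];[ -7  14 -52];[ -8  13 -44];[61 22 -8];[61 22  2];[65 21 13];[70 21 25];[73 20 36];229
[ -5  21 -59];[ -8  20 -52];[-11  19 -44];[60 28 -7];[60 27  3];[66 27 14];[70 27 26];[76 27 38];231
[-12  25 -61];[ -8  25 -51];[ -7  25 -42];[60 34 -6];[64 34  5];[68 34 16];[70 33 27];[71 32 37];233
[ 93  48 -22];[ 80  45 -17];[ 66  42 -13];[63 41 -4];[68 41  7];[69 40 18];[73 40 29];[72 39 39];235
[175  68  10];[ 79  51 -16];[73 49 -9];[71 48  0];[77 48 12];[81 48 24];[82 48 34];[68 44 38];237
[169  74   8];[152  70  12];[141  67  18];[124  64  22];[110  60  27];[95 57 31];[79 53 34];[69 51 39];239
```

Both cameras show the finger ends about 38–40 mm behind the reported TCP. Joint 3 is also at its limit with an 18° tilt. I'll reduce the tilt to 10° and check the real tip position as I go down.

Emit:
{"op": "apply_moves", "data": {
  "moves": [
    [0.03, -0.002, 0.02, 0, 0.04, 0],
    [0.051, -0.003, 0.044, 0.002, 0.077, -0.001],
    [0.051, -0.003, 0.044, 0.002, 0.077, -0.001],
    [0.051, -0.003, 0.044, 0.002, 0.077, -0.001]
  ]
}}

```text
time_s: 3.5
tcp_pos: [0.4808, -0.0421, 0.0469]
eef_rot: [180.0, 10.0, 165.0]
contact_force: [0.5, -0.5, -0.3]
gripper_width: 0.025
```

```bash
cat > look.py <<'E'
from h import *
from plant import status, imaging
import sys
k=sys.argv[1]
s=status.get_state(); print(s['time_s'],s['joints'].round(1),s['contact_force'].round(2),s['gripper_width'],bedpose(s))
i=imaging.camera_info("scene"); q,D=imaging.capture("scene")
u0,v0=240,180
c=cv2.resize(q[v0-60:v0+50,u0-65:u0+65],None,fx=6,fy=5.4,interpolation=cv2.INTER_CUBIC)
u,v=proj(i,s['tcp_pos'])[0]; cv2.circle(c,(int((u-u0+65.5)*6),int((v-v0+60.5)*5.4)),4,(0,0,255),1)
cv2.imwrite(f"pics/sc{k}.png",np.clip(c*1.5,0,255).astype(np.uint8))
E
python3 look.py 3
```

```text
3.5 [  23.7    5.2  -47.8   12.7  -29.8 -139.4] [ 0.5  -0.52 -0.35] 0.025035571022149667 (array([-0.0762903 , -0.09697481,  0.03014076]), array([-0.0191736 ,  7.96984403, -0.02115882]))
```

View pics/sc3.png

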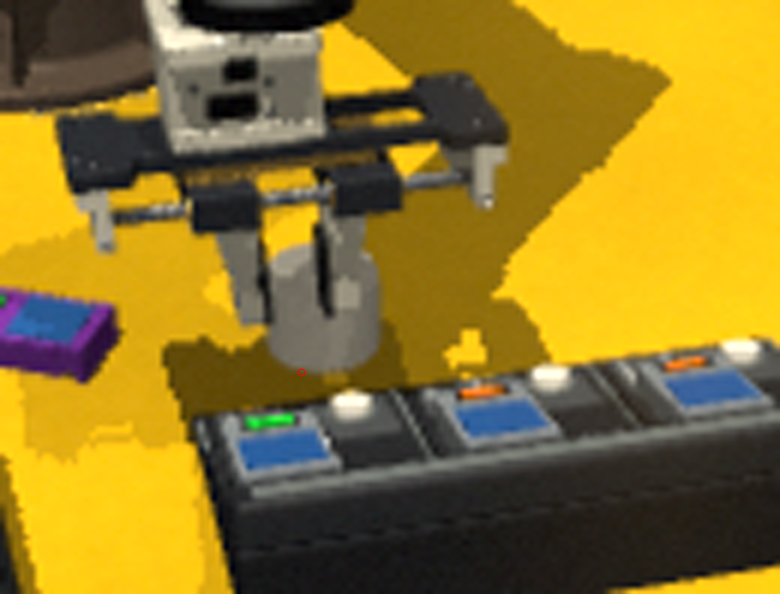

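Emit:
{"op": "apply_moves", "data": {
  "moves": [
    [-0.005, 0, 0.045, 0, 0, 0],
    [-0.012, 0, 0.09, 0, 0, 0],
    [-0.012, 0, 0.09, 0, 0, 0],
    [-0.012, 0, 0.09, 0, 0, 0]
  ]
}}

```text
time_s: 4.05
tcp_pos: [0.4857, -0.0438, 0.0293]
eef_rot: [-180.0, 10.0, 165.0]
contact_force: [0.2, -0.2, 0.3]
gripper_width: 0.0251
```

```bash
python3 look.py 4
python3 - <<'E'
from h import *
from plant import status
s=status.get_state()
for z in (.008,.005,.002): print((rel(*goalt(-.076,-.097,z,8),s)).round(3))
E
```

```text
4.05 [  23.1    7.4  -48.8   13.9  -26.6 -140.1] [ 0.18 -0.17  0.32] 0.02505024739255584 (array([-0.07683377, -0.09734709,  0.01181578]), array([ 0.01110894,  8.01127903, -0.02466609]))
[-0.006  0.001  0.019  0.     0.     0.   ]
[-0.008  0.001  0.034  0.     0.     0.   ]
[-0.01   0.001  0.049  0.     0.     0.   ]
```

View pics/sc4.png

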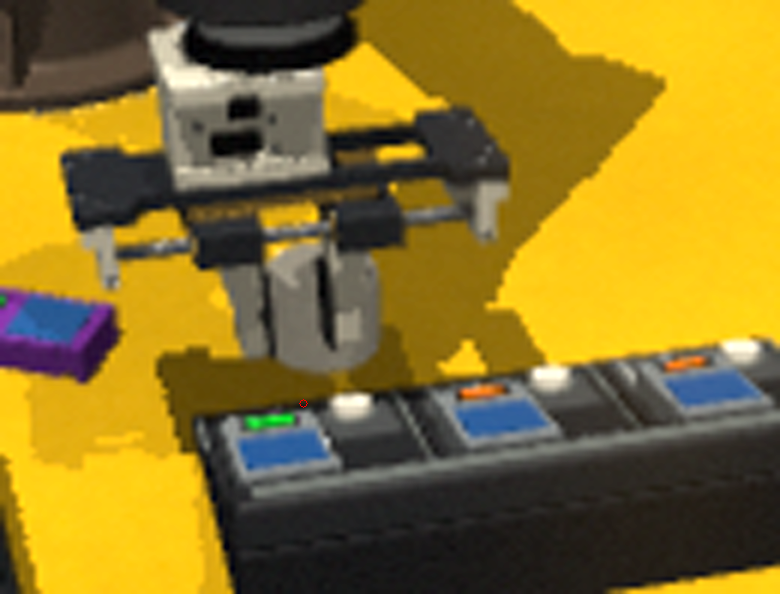

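Emit:
{"op": "apply_moves", "data": {
  "moves": [
    [-0.004, 0.001, 0.015, 0, 0, 0],
    [-0.007, 0.001, 0.025, 0, 0, 0],
    [-0.007, 0.001, 0.025, 0, 0, 0],
    [-0.007, 0.001, 0.025, 0, 0, 0]
  ]
}}

```text
time_s: 4.6
tcp_pos: [0.4881, -0.0441, 0.0248]
eef_rot: [-180.0, 10.0, 165.0]
contact_force: [-0.9, -0.8, -1.1]
gripper_width: 0.025
```

Run:
```python
from h import *
from plant import status
s=status.get_state(); print(s['contact_force'],bedpose(s))
```

```text
[-0.89690735 -0.7957517  -1.10153258] (array([-0.07598644, -0.0970304 ,  0.00681603]), array([-1.72210279e-03,  7.99514696e+00, -2.69580451e-02]))
```

Emit:
{"op": "apply_moves", "data": {
  "moves": [
    [-0.003, 0, 0.015, 0, 0, 0],
    [-0.004, 0, 0.03, 0, 0, 0],
    [-0.004, 0, 0.03, 0, 0, 0],
    [-0.004, 0, 0.03, 0, 0, 0]
  ]
}}

```text
time_s: 5.1
tcp_pos: [0.4898, -0.0446, 0.019]
eef_rot: [-180.0, 10.0, 165.0]
contact_force: [-0.7, -0.1, 0.5]
gripper_width: 0.0249
```

```bash
python3 look.py 5
python3 - <<'E'
from h import *
from plant import status, imaging
s=status.get_state(); i=imaging.camera_info("scene")
R0=Ro.from_euler('xyz',s['eef_rot'],degrees=True).as_matrix()
q,D=imaging.capture("scene")
h,w=D.shape; vv,uu=np.mgrid[130:200,190:270]; d=D[130:200,190:270]
c=np.stack([(uu-i['cx'])/i['fx'],-(vv-i['cy'])/i['fy'],-np.ones_like(d)],-1)*d[...,None]
P=(c@i['T'][:3,:3].T+i['T'][:3,3]-s['tcp_pos'])@R0
m=(d>0)&(np.abs(P[...,0])<.02)&(np.abs(P[...,1])<.04)&(P[...,2]<0.0)&(P[...,2]>-.1)
Q=P[m]*1000
for side in(-1,1):
    k=Q[(Q[:,1]*side>5)]; 
    t=k[k[:,2]>-60]; print(side,"lowest",np.sort(t[:,2])[-10:].round(1),"y range",np.percentile(t[:,1],[2,98]).round(1),"x",np.percentile(t[:,0],[2,50,98]).round(1))
E
```

```text
5.1 [  22.6    8.8  -49.3   14.7  -24.6 -140.6] [-0.7  -0.07  0.48] 0.02488503985444287 (array([-0.07608306, -0.09708999,  0.00069152]), array([ 6.44394714e-03,  8.00420689e+00, -2.30458981e-02]))
-1 lowest [-41.2 -39.7 -38.9 -38.8 -38.7 -38.3 -37.2 -37.1  -1.4  -0.1] y range [-27.6 -12.2] x [-13.1  -9.6  14.7]
1 lowest [-1.7 -1.6 -1.3 -0.9 -0.8 -0.7 -0.5 -0.4 -0.3 -0.2] y range [ 8.4 38.6] x [-18.   -8.3  11.6]
```

View pics/sc5.png

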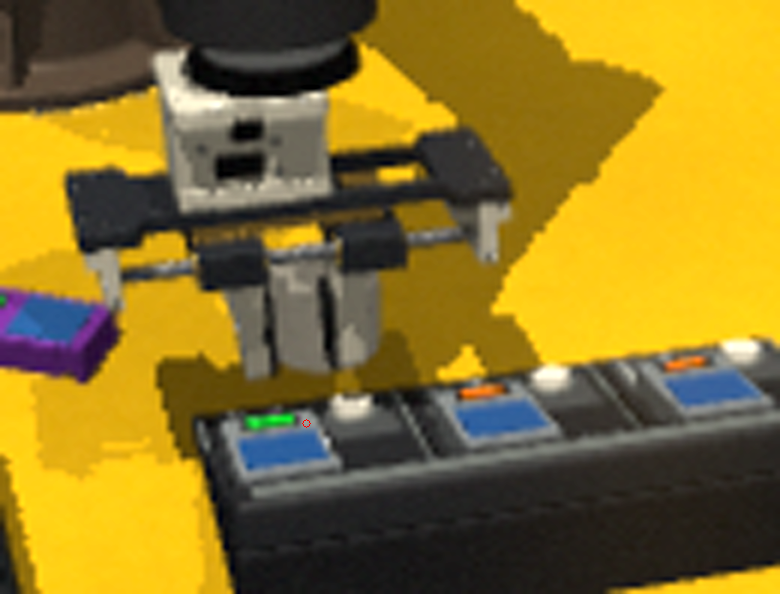

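There was no contact even with the TCP at 0.7 mm above the bed, so the true tips sit about 38 mm behind the reported TCP, as the cameras show. From here I plan with a 38 mm tip offset.

```bash
cat >> h.py <<'E'
def tipgoal(x,y,z,a=8,t=.038):
    p,R=goalt(x,y,z,a); return p+R@[0,0,t],R
E
python3 - <<'E'
from h import *
from plant import status
s=status.get_state()
for z in (.025,.016): print((rel(*tipgoal(-.076,-.097,z),s)).round(3))
E
```

```text
[0.017 0.    0.07  0.    0.    0.   ]
[0.011 0.    0.115 0.    0.    0.   ]
```

Emit:
{"op": "apply_moves", "data": {
  "moves": [
    [0.01, 0, 0.04, 0, 0, 0],
    [0.015, 0, 0.08, 0, 0, 0],
    [0.011, 0, 0.115, 0, 0, 0],
    [0.011, 0, 0.115, 0, 0, 0],
    [0.011, 0, 0.115, 0, 0, 0]
  ],
  "hand": 0.32
}}

```text
time_s: 5.82
tcp_pos: [0.4916, -0.0451, -0.004]
eef_rot: [-180.0, 10.0, 165.0]
contact_force: [1.0, 0.4, 0.1]
gripper_width: 0.0302
```

```bash
python3 look.py 6
python3 - <<'E'
from h import *
from plant import status, imaging
s=status.get_state(); 
for z in (.010,.007,.004): print((rel(*tipgoal(-.076,-.097,z),s)).round(3))
q,D=imaging.capture("wrist"); cv2.imwrite("pics/w6.png",q)
E
```

```text
5.825 [  22.    11.4  -51.6   17.9  -19.9 -143.5] [0.96 0.38 0.14] 0.03019540414064391 (array([-0.08137365, -0.09708528, -0.0217946 ]), array([ 0.0103285 ,  8.00612401, -0.02303536]))
[-0.004 -0.     0.03   0.     0.     0.   ]
[-0.006 -0.     0.044  0.     0.     0.   ]
[-0.008 -0.     0.059  0.     0.     0.   ]
```

View pics/sc6.png

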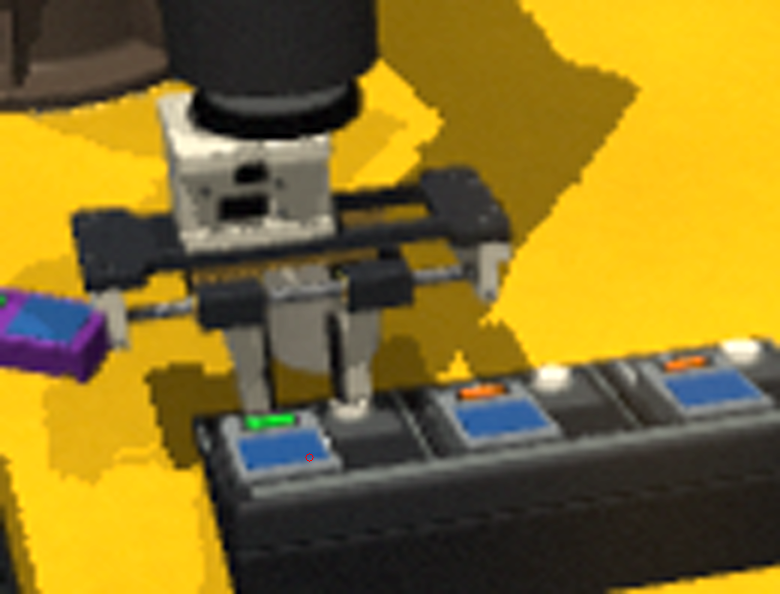

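View pics/w6.png

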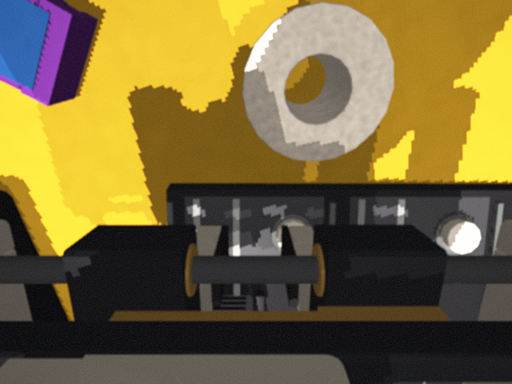

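The button finger is over the right bay's button, at scene crop (352,408). The other finger stands in the lane in front of the green-lamp pack at (255,405). I'll press in small steps.

Emit:
{"op": "apply_moves", "data": {
  "moves": [
    [-0.004, 0, 0.03, 0, 0, 0],
    [-0.006, 0, 0.044, 0, 0, 0],
    [-0.006, 0, 0.044, 0, 0, 0],
    [-0.006, 0, 0.044, 0, 0, 0]
  ]
}}

```text
time_s: 6.42
tcp_pos: [0.4947, -0.0456, -0.012]
eef_rot: [180.0, 10.1, 165.0]
contact_force: [-3.0, 0.9, 7.8]
gripper_width: 0.0301
```

```bash
python3 look.py 7
python3 - <<'E'
from h import *
from plant import status, imaging
s=status.get_state(); 
for z in (.006,.005,.004,.003): print((rel(*tipgoal(-.076,-.097,z),s)).round(3))
E
```

```text
6.425 [  21.5   12.5  -52.2   19.4  -18.1 -144.6] [-3.04  0.89  7.79] 0.03009149233687281 (array([-0.08090142, -0.09676008, -0.0302697 ]), array([-0.03413739,  7.94126225, -0.03019366]))
[ 0.001 -0.001  0.007  0.     0.001  0.   ]
[ 0.    -0.001  0.012  0.     0.001  0.   ]
[-0.    -0.001  0.017  0.     0.001  0.   ]
[-0.001 -0.001  0.022  0.     0.001  0.   ]
```

View pics/sc7.png

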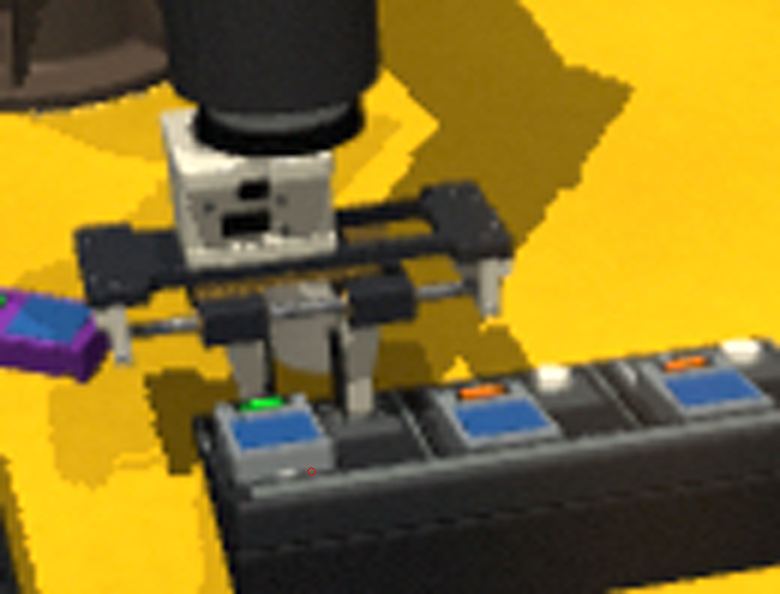

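The button is bottomed (about 8 N), and the pack has come out and stopped against the finger. I'll let it settle briefly and measure how far out it is.

Emit:
{"op": "apply_moves", "data": {
  "moves": [
    [0, 0, 0, 0, 0, 0],
    [0, 0, 0, 0, 0, 0],
    [0, 0, 0, 0, 0, 0],
    [0, 0, 0, 0, 0, 0]
  ]
}}

```text
time_s: 6.98
tcp_pos: [0.4947, -0.0456, -0.0119]
eef_rot: [180.0, 10.1, 165.0]
contact_force: [-3.2, 0.4, 5.0]
gripper_width: 0.0297
```

```bash
cat > meas.py <<'E'
from h import *
from plant import status, imaging
s=status.get_state(); print(s['time_s'],s['contact_force'],B['R'].T@s['contact_force'])
R,o=B['R'],B['o']
def onplane(i,u,v,z):
    a,d=ray(i,u,v); a=R.T@(a-o); d=R.T@d; return a+d*(z-a[2])/d[2]
i=imaging.camera_info("scene")
def blue(q):
    p=q.astype(int); m=((p[...,0]>p[...,2]+40)&(p[...,0]>p[...,1]+20)).astype(np.uint8)
    n,l,st,c=cv2.connectedComponentsWithStats(m); return [(c[k],st[k,4]) for k in range(1,n) if 40<st[k,4]<400]
def grn(q):
    p=q.astype(int); m=((p[...,1]>p[...,2]+60)&(p[...,1]>p[...,0]+50)).astype(np.uint8)
    n,l,st,c=cv2.connectedComponentsWithStats(m); return [(c[k],st[k,4]) for k in range(1,n) if 5<st[k,4]<400]
qs=[cv2.imread("pics/scene0.png"),imaging.capture("scene")[0]]
for q in qs:
    for nm,f in(("blue",blue),("green",grn)):
        for c,a in f(q):
            P=onplane(i,*c,.024)
            if abs(P[0])<.1 and abs(P[1])<.16: print(nm,c.round(1),a,(P*1000).round(1))
    print()
q,d=imaging.capture("top"); cv2.imwrite("pics/topF.png",cv2.resize(q[130:260,185:325],None,fx=5,fy=4.6,interpolation=cv2.INTER_CUBIC))
E
python3 meas.py
```

```text
6.975 [-3.22124642  0.36277528  5.03490584] [-1.49221294 -0.48616666  5.77886267]
blue [293.  191.5] 59 [ 4.6 81.6 24. ]
blue [257.9 197. ] 68 [  4.3 -19.4  24. ]
blue [221.3 202.8] 75 [   4.6 -120.1   24. ]
green [219.3 197.5] 15 [ -32.8 -119.9   24. ]

blue [292.9 191.4] 64 [ 4.4 81.4 24. ]
blue [257.8 197. ] 69 [  4.6 -19.5  24. ]
blue [220.4 199.3] 71 [ -19.4 -118.9   24. ]
green [217.9 194.4] 9 [ -55.3 -120.4   24. ]
```

View pics/topF.png

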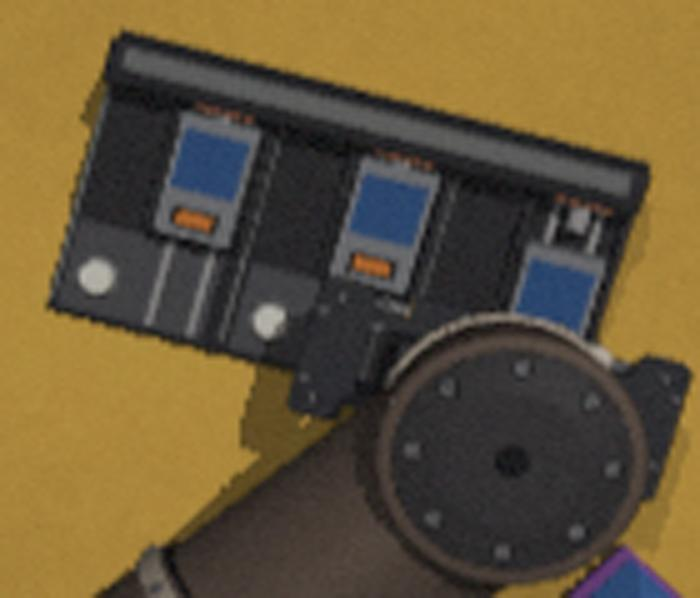

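```bash
python3 meas.py | tail -6
python3 - <<'E'
from h import *
from plant import imaging
q,_=imaging.capture("wrist"); cv2.imwrite("pics/wF.png",q)
q,_=imaging.capture("scene"); cv2.imwrite("pics/sF.png",q)
E
```

```text
blue [293.  191.5] 63 [ 4.6 81.6 24. ]
blue [257.8 197. ] 69 [  4.6 -19.5  24. ]
blue [220.4 199.3] 71 [ -19.4 -118.9   24. ]
green [217.9 194.4] 9 [ -55.3 -120.4   24. ]
```

View pics/wF.png

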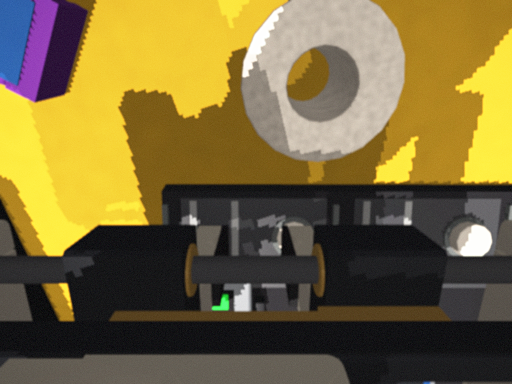

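View pics/sF.png

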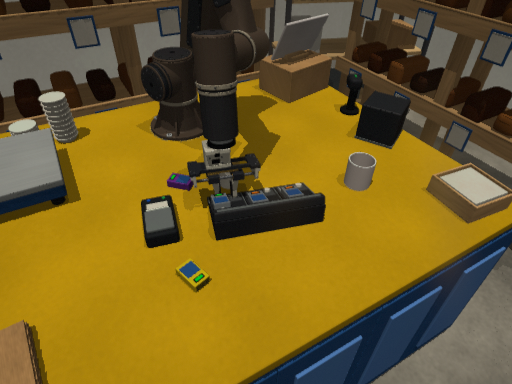

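The pack has not moved between two looks, the neighbouring packs are unmoved, and the mug, printer and roll look to be where they were. Handing in.

```bash
python3 -c "
from plant import r
print(r.close_job())"
```

```text
the job is handed in; nothing more can be done
None
```

The green-lamp pack, in the right-hand bay, was released by pressing its white button with one finger. The other finger, standing in the lane, stopped it about 24 mm out, and I handed the job in at about 7 s of the 32 s with that pose held.

**Last checks:**
- **Pack position:** it moved 24 mm by its blue label and 22 mm by its lamp, and was identical in two successive looks.
- **Button:** fully pressed, with about 6–8 N square to the bed.
- **Finger on the pack:** I inferred this from the pack resting on the slippery slope and about 1.5 N on the tool down the slope. That is only just above the force noise of about 1 N.
- **Other packs and counter items:** the two amber packs measured within 0.3 mm of where they were. I only checked the mug, printer and roll by eye, and they look unmoved. The other two buttons were not touched.

**What disagreed:**
- **Fingertips:** they sit about 38 mm behind the reported TCP. The scene and wrist depth images showed this, and there was no contact when the reported TCP was at button height. I planned the press from the measured tips.
- **Tilt:** the full 18° tilt ran joint 3 to its limit, so I pressed with the tool tilted 10° instead.

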